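# Release the crystal press's die bed and ease it out

### The job

Unload the crystal press: with one fingertip press the catch key at its front right corner (as you face it) right down, and with the other finger, held ready close in front of the bed's upstanding front plate, trap the spring-driven die bed in the first half of its travel as it pops out, before it runs away. Then, with that fingertip alone, let the bed come slowly out to its stop and move the hand clear, so that the watch standing loose in the die is never jolted. Grip and lift nothing, do not touch the watch, and leave everything else on the desk where it stands.

Things in the scene. Friction and masses are not known exactly. Their poses are not given: they have to be found in the camera images.
- press: Steel watch-crystal press, fixed, lever up. Origin: centre of its base's underside. Front = its -x side, right = its -y side, z up. Base 260 (x) by 150 mm, top 26 mm high. The bed slides out along -x. Head, ram and lever (to 411 mm high) stay 90 mm or more behind the front edge. Rails beside the bed (y = -43 to -31 and 31 to 43 mm, 42 mm high) start 30 mm behind that edge.
- key_top (a point): Centre of the top of the steel catch key, a push key 22 (x) by 18 mm (y) at x = -118, y = -58 mm of the press; top 48 mm above the desk while up, 10 mm above its housing (30 by 26 mm, 38 mm high). Moves with the key; axes parallel to the press's.
- catch_key (a joint): Downward travel of the catch key, m: 0 up, 0.006 fully down. Spring: 1.5 N to start, 4.5 N fully down; at about 4 mm it frees the bed. Once the bed is 6 mm out the key may be let go; it springs up and does not catch the bed again.
- bed_front (a point): Middle of the outer face of the bed's upstanding aluminium front plate, 50 mm above the desk; plate 56 mm wide (y), from 28 to 72 mm above the desk, 8 mm thick. With the bed home this face is flush with the base's front edge (x = -130, y = 0 mm of the press). Moves with the bed; axes parallel to the press's.
- die_bed (a joint): How far the bed is out along the press's -x, m: 0 home and latched, 0.055 at its stop. About 0.5 kg; the spring pushes it out with 4 N at home, falling to 0.9 N at the stop. Left free it runs out in about 0.2 s.
- die_seat (a point): Centre of the recess floor of the black lower die (48 mm across) on the bed, 50 mm above the desk, 115 mm behind the front plate's outer face. The watch stands here. Moves with the bed.
- watch_head: Steel watch head without strap, 39 mm across (about 46 mm over the lugs), 12.5 mm high, about 70 g, standing face up and loose in the die's 2.5 mm deep recess; origin: centre of its underside.
- loupe: Bystander: black eye loupe, 33 mm across, 34 mm high; origin under its centre.
- parts_tin: Bystander: round aluminium parts tin with glass lid, 49 mm across, 18 mm high; origin under its centre.
- spare_die: Bystander: white nylon press die with a raised boss, 42 mm across, 18 mm high; origin under its centre.
- blower: Bystander: yellow blower standing nozzle up, 64 mm across, 150 mm high; origin under its centre.
- dish: Bystander: empty round stainless dish, 100 mm across, 22 mm high; origin under its centre.
- winder: Bystander: matte black winder cube, 120 mm wide and deep, 123 mm high, fixed; origin under its centre.
- valet: Bystander: wooden valet tray, 180 (x) by 260 (y) by 35 mm high, fixed; origin under its centre.

How it is judged:
On the way, in this order (a step that is already met when the one before it is completed fails the run):
1. the catch key is pressed down (value of joint catch_key above 0.003 m).
2. the popped bed is trapped against a finger, 3 to 32 mm out (value of joint die_bed between 0.003 and 0.032 m and velocity of joint die_bed between -0.08 and 0.08 m/s and contact force between the fingers and die_bed above 0.3 N), for 0.2 s.
At the end, for the whole second after the job is handed in: The bed is out at its stop (at least 50 of 55 mm) and still, the key has sprung back up (less than 2 mm down), and the watch still stands upright in its recess (within 5 mm of the middle, tilted less than 0.1 rad) (value of joint die_bed above 0.05 m and velocity of joint die_bed below 0.01 m/s and value of joint catch_key below 0.002 m and distance between watch_head and die_seat below 0.005 m and angle between watch_head's own z axis and vertical below 0.1 rad); the robot touches nothing.
It fails at once if the bed runs out: faster than 0.15 m/s once it is more than 32 mm out (value of joint die_bed above 0.032 m and velocity of joint die_bed above 0.15 m/s).
It fails at once if the bed is gripped: more than 30 N on it while it is let out (value of joint die_bed above 0.035 m and contact force between the fingers and die_bed above 30 N).
It fails at once if the watch is touched (contact force between any of the fingers, the arm and watch_head above 0.3 N).
It fails at once if the watch leaves its recess or is lifted (distance between watch_head and die_seat above 0.007 m or angle between watch_head's own z axis and vertical above 0.25 rad).
It fails at once if a bystander is moved more than 15 mm (distance of any of loupe, parts_tin, spare_die, blower, dish from where it was at the start of the episode above 0.015 m).
It also fails if it takes over 42 s, if anything falls off the work surface, if the arm or the gripper's body presses on something with over 40 N, if the wrist force passes 120 N, or if a joint passes its speed limit or range.

### The arm

A 7-joint arm with a two-finger parallel gripper is mounted at the origin on the work surface. World frame = base frame: x ahead of the robot, y to its left, z up, the work surface at z = 0. Lengths are in m, angles in rad, forces in N, time in s.
With the tool pointing down it reaches from about 0.425 to 0.95 m from the base axis. Payload 4.7 kg.
Tool frame: the origin (TCP) lies on the centre line of the jaws, within the pads' length; the fingertips stand 22 mm ahead of it and the grasp point (between the pads) lies 3 mm ahead of it; z points along the fingers, y is the line along which they close (so a half turn about z gives the same grasp; the last joint's range is limited). The gripper opens to 85 mm and grips with 20 to 120 N. Pads are 22 mm wide; open, the fingers measure 114 mm over their backs; the gripper's body (76 mm by 85 mm) begins 54 mm behind the grasp point. The pads swing forward as they close: fully open they stand 13 mm farther back than shut.
Start: joints at [1.131, 0.469, -0.049, 1.532, 0.024, 1.141, -0.082], TCP at [0.27, -0.619, 0.215] pointing down, gripper open.
Joint ranges: [-2.59, 2.59], [-0.33, 1.99], [-1.39, 1.29], [0.1, 2.45], [-1.04, 4.18], [0.21, 1.99], [-2.66, 2.66]. Speed limits (rad/s): [2.57, 2.57, 3.14, 3.14, 3.14, 3.14, 3.14].

### API

Orientations are given as [roll, pitch, yaw] about the fixed x, y, z axes, in that order (R = Rz(yaw) Ry(pitch) Rx(roll)).
In Python, from workcell import ctrl gives the robot as it stands.
- The arm moves only by the shell command python3 -m handwheel 'ROWS' [FORCE]. ROWS is JSON, a list of rows, each a list of 3 entries, a list of its own where there are three numbers: the finger opening in m, from 0 to 0.0854, then the shift along the world's x, y, z in m, then the turn, a rotation vector about the world's x, y, z in rad. In form: [[gripper, [dx, dy, dz], [wx, wy, wz]], ...]. A call has 1 to 10 rows; each row is the pose to reach, as a shift and turn from the pose commanded when the call began; what a row does not reach only later rows make up. A row lasts 1/8 s, in which the tool goes at most 62.5 mm and 10.7 degrees, less where a joint would pass 70% of its speed; a pose out of reach is approached as far as the arm can. A call with a gripper value outside its range is refused whole. The fingers move at their own pace and stop on an object; FORCE is the grip in N (left out, the last holds). Time passes only in rows, so rows that repeat a pose let the fingers close. It gives the time, the measured TCP pose, the force, the opening and the grip force at its end, in the units of the state.
- ctrl.get_state(): the state, without advancing time (a new reading comes with each control period).
- ctrl.grab_frame(name): name is "scene" or "top"; returns the picture (480x640x3 uint8, red, green, blue); there is no depth.
- ctrl.camera_info(name): a dict with "K" (3x3 intrinsics, pixels), "R" (3x3) and "t" (3): a world point X has camera coordinates R X + t. Camera axes: x right, y down, z forward; pixel columns grow to the right and rows downward; lengths in m; the calibration is good to about 2 mm. A picture is of the moment at which its call begins. camera_info takes no time and is no camera call.
- ctrl.sign_off(): hands the job in; it is judged then, once.
Trained networks look in the newest picture that a camera, given by its name, has taken for a name from the list of things; names that differ only in an ending like _2 or _b are one class to them, and where a whole thing is asked for, a point or a joint stands for the part that bears it (a point fixed in the world has none). Each returns a list of dicts, best first, with "conf" (0 to 1); they miss things now and then, are a little off and sometimes report something else, mostly with a low value. They report only what shows in the picture. A call takes as long as a camera call.
- ctrl.outline_of(camera, query): "mask" (480x640 bool, what is visible of it) and "point" ([column, row] as shares, 0 to 1, of the picture: columns of its width, rows of its height, amid what is visible of it).
- ctrl.spot_point(camera, query): "point" ([column, row] as shares, 0 to 1, of the picture: columns of its width, rows of its height: a listed point, or the origin of a listed thing).
The state is a dict: "t": time; "joint_positions": joint angles; "qvel": joint speeds; "joint_torque": joint torques, N m; "tcp_pos": TCP position; "ee_rot": TCP orientation; "contact_force": force on the tool from outside, world axes, zero at the start; "torque": the same for the moment, N m; "width": finger opening in m; "grip_force": force on a finger pad.
Only numpy, scipy, OpenCV 4.12 (cv2) and the standard library are available. Lean on these libraries where they do the work, as an engineer would, in place of code of your own. Each camera call takes 0.05 s, during which the arm holds its last target. There are 200 camera calls.

## Working session

There is one attempt and no reset: what is moved stays moved. The work goes in short steps, Python scripts to look and compute and a shell command to move; the robot and the scene stay as the last step left them, time stands still between calls to the robot, and variables do not carry over. Pictures are saved under pics/ and viewed, at most 10 in all, crops included, and the job is handed in when it is done.

```bash
mkdir -p pics
cat > h.py <<'E'
import numpy as np, cv2
from workcell import ctrl
def ray(cam,p):
    c=ctrl.camera_info(cam);K,R,t=map(np.array,(c["K"],c["R"],c["t"]))
    d=R.T@np.linalg.inv(K)@np.array([p[0]*640,p[1]*480,1]);return -R.T@t,d/np.linalg.norm(d)
def onz(cam,p,z):
    o,d=ray(cam,p);return o+d*(z-o[2])/d[2]
def tri(rs):
    A=0;b=0
    for o,d in rs:
        P=np.eye(3)-np.outer(d,d);A=A+P;b=b+P@o
    return np.linalg.solve(A,b)
def proj(cam,X):
    c=ctrl.camera_info(cam);v=np.array(c["K"])@(np.array(c["R"])@X+np.array(c["t"]));return v[:2]/v[2]
def shot(cam,name):
    f=ctrl.grab_frame(cam);cv2.imwrite("pics/"+name,f[:,:,::-1]);return f
E
python3 - <<'E'
from h import *
np.set_printoptions(precision=4,suppress=True)
s=ctrl.get_state();print(s)
for c in("scene","top"):
    shot(c,c+"1.png");print(c,ctrl.camera_info(c)["K"],ray(c,(.5,.5)))
for q in("press","key_top","bed_front","die_seat","watch_head","loupe","parts_tin","spare_die","blower","dish","winder","valet"):
    r=[]
    for c in("scene","top"):
        l=ctrl.spot_point(c,q)
        print(q,c,[(round(a["conf"],2),np.round(a["point"],4)) for a in l[:2]])
        if l:r.append(ray(c,l[0]["point"]))
    if len(r)==2:print("   ",tri(r))
E
```

```text
{'t': 0.0, 'joint_positions': array([ 1.1311,  0.4694, -0.0486,  1.5337,  0.0241,  1.141 , -0.0823]), 'qvel': array([ 0.0007, -0.0004,  0.0008, -0.0014,  0.0002,  0.0004, -0.0012]), 'joint_torque': array([ -0.0002, -51.0317,  -0.047 , -23.772 ,   0.0105,   0.0075,
         0.    ]), 'tcp_pos': array([ 0.2693, -0.6183,  0.2143]), 'ee_rot': array([-3.1397,  0.0001,  0.4108]), 'contact_force': array([ 0.1756, -0.1811, -0.4635]), 'torque': array([-0.0162, -0.0388,  0.0328]), 'grip_force': 0.0, 'width': 0.08535741352432052}
scene [[539.9081   0.     329.6385]
 [  0.     539.9081 240.7422]
 [  0.       0.       1.    ]] (array([ 1.0772, -0.4917,  0.9487]), array([-0.5153,  0.2445, -0.8214]))
top [[575.7678   0.     317.0952]
 [  0.     575.7678 238.1474]
 [  0.       0.       1.    ]] (array([ 0.4149, -0.2287,  1.3612]), array([ 0.1006,  0.001 , -0.9949]))
press scene [(0.6, array([0.7427, 0.5748]))]
press top [(0.76, array([0.3284, 0.3606]))]
    [0.7077 0.0362 0.0038]
key_top scene [(0.58, array([0.6528, 0.5519]))]
key_top top [(0.58, array([0.5517, 0.6823])), (0.54, array([0.3994, 0.403
[... 710 characters left out ...]
0.4335]))]
parts_tin top [(0.55, array([0.3298, 0.5354]))]
    [0.5101 0.034  0.0026]
spare_die scene [(0.52, array([0.5398, 0.5883]))]
spare_die top [(0.59, array([0.4941, 0.466 ]))]
    [ 0.5944 -0.2128 -0.0052]
blower scene [(0.88, array([0.3922, 0.4531])), (0.33, array([0.225 , 0.6429]))]
blower top [(0.64, array([0.553 , 0.6796])), (0.35, array([0.3273, 0.3688]))]
    [ 0.3497 -0.3132 -0.0146]
dish scene [(0.82, array([0.4703, 0.5092]))]
dish top [(0.86, array([0.517 , 0.5644]))]
    [ 0.4794 -0.2534  0.0087]
winder scene [(0.83, array([0.5311, 0.7223]))]
winder top [(0.81, array([0.5395, 0.3615]))]
    [ 0.7158 -0.2844 -0.0045]
valet scene []
valet top [(0.71, array([0.74  , 0.5798]))]
```

View pics/scene1.png

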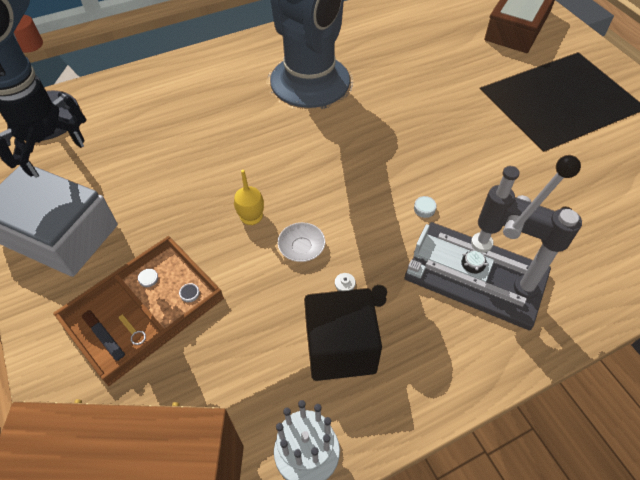

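View pics/top1.png

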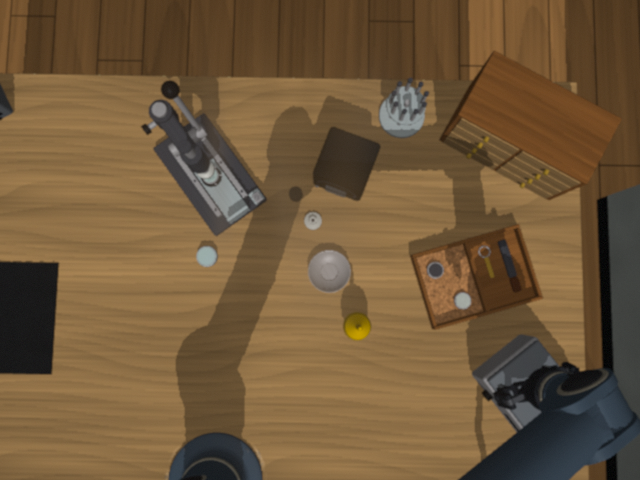

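Run:
```python
from h import *
np.set_printoptions(precision=4,suppress=True)
a=lambda c,p,z:onz(c,p,z)
k=tri([ray("scene",(.6528,.5519)),ray("top",(.3994,.4033))]);print("key",k)
f=tri([ray("scene",(.6541,.5033)),ray("top",(.3739,.4496))]);
d=tri([ray("scene",(.7372,.5415)),ray("top",(.3303,.3671))]);print("front",f,"seat",d)
for c,p in(("scene",(.6541,.5033)),("top",(.3739,.4496))):print("front@.05",onz(c,p,.05))
for c,p in(("scene",(.7372,.5415)),("top",(.3303,.3671))):print("seat@.05",onz(c,p,.05))
for c,p in(("scene",(.6528,.5519)),("top",(.3994,.4033))):print("key@.048",onz(c,p,.048))
for c in("scene","top"):
    f=ctrl.grab_frame(c)
    u=proj(c,k);x,y=int(u[0])-65,int(u[1])-60
    cv2.imwrite(f"pics/z_{c}.png",cv2.resize(f[y:y+100,x:x+130,::-1],None,fx=6,fy=6,interpolation=cv2.INTER_CUBIC));print(c,x,y)
```

```text
key [ 0.6527 -0.0775  0.0486]
front [ 0.6013 -0.0407  0.039 ] seat [0.6913 0.0254 0.0487]
front@.05 [ 0.6065 -0.0475  0.05  ]
front@.05 [ 0.6004 -0.0409  0.05  ]
seat@.05 [0.6912 0.023  0.05  ]
seat@.05 [0.692  0.0266 0.05  ]
key@.048 [ 0.6522 -0.0779  0.048 ]
key@.048 [ 0.6532 -0.0768  0.048 ]
scene 353 204
top 190 133
```

View pics/z_scene.png

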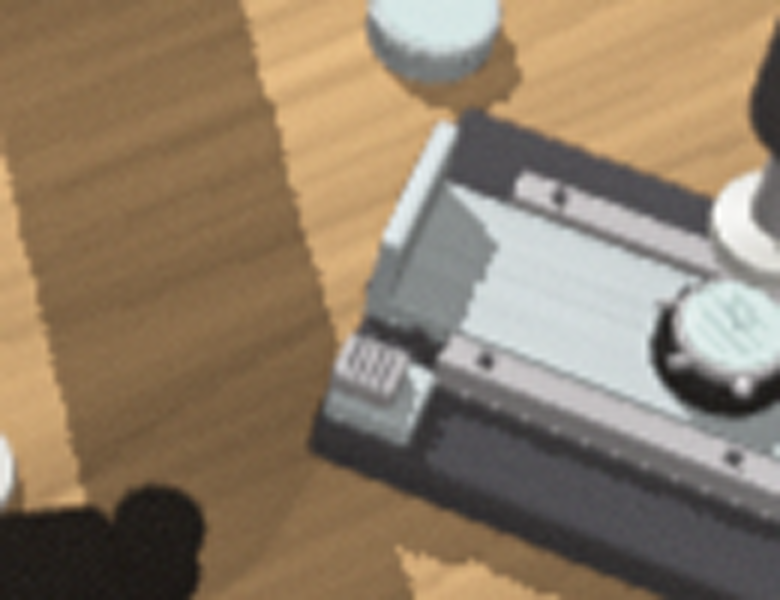

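View pics/z_top.png

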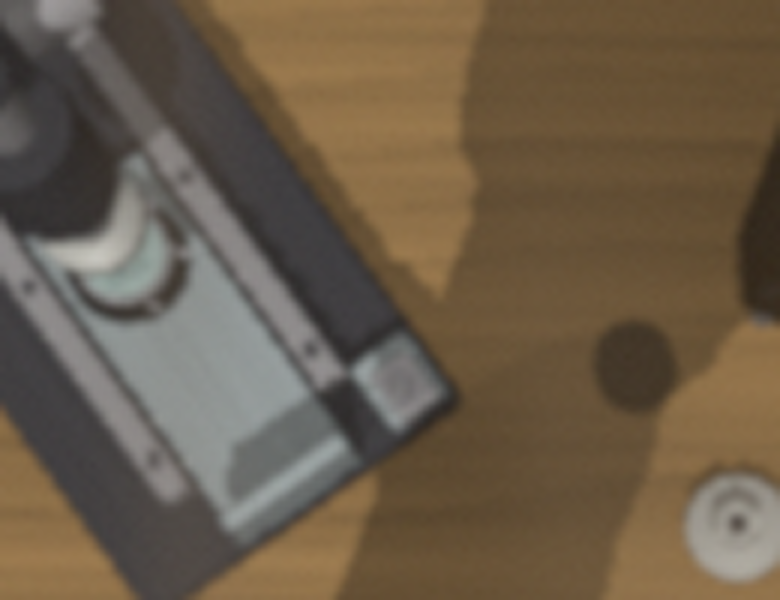

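Key shows at about (415,264) in the scene view and (257,198) in the top view. The plate's top edge runs between (427,224) and (418,244) in the scene view. Next I fit the press pose to these.

Run:
```python
from h import *
from scipy.optimize import least_squares
np.set_printoptions(precision=4,suppress=True)
zs=lambda x,y:(353+x/6,204+y/6); zt=lambda x,y:(190+x/6,133+y/6)
obs=[("scene",(-118,-58,48),zs(372,362)),("top",(-118,-58,48),zt(402,378)),
("scene",(-126,28,72),zs(450,125)),("scene",(-126,-28,72),zs(393,243)),("top",(-126,28,72),zt(232,530)),("top",(-126,-28,72),zt(348,448)),
("top",(-130,-75,26),zt(458,395)),("top",(-130,75,26),zt(155,598)),("scene",(-15,0,50),(.7372*640,.5415*480)),
("scene",(-130,75,26),zs(470,110))]
def P(q,p):
    c,s=np.cos(q[2]),np.sin(q[2]);return np.array([q[0]+(c*p[0]-s*p[1])/1e3,q[1]+(s*p[0]+c*p[1])/1e3,p[2]/1e3])
f=lambda q:np.concatenate([proj(c,P(q,p))-u for c,p,u in obs])
r=least_squares(f,[.70,.03,.66],loss="soft_l1");q=r.x
print(q);print(f(q).reshape(-1,2))
for n,p in(("key",(-118,-58,48)),("front",(-130,0,50)),("tcp",(-135.3,-28.5,64))):print(n,P(q,p))
np.save("q.npy",q)
```

```text
[0.7071 0.0349 0.6415]
[[-0.3974 -0.494 ]
 [ 0.8686  0.1561]
 [-0.0067 -1.0623]
 [-0.5152 -0.2579]
 [-0.97   -2.2291]
 [-0.0423 -2.9021]
 [ 1.3864 -1.1221]
 [-0.5335  2.1889]
 [ 2.3525  0.8844]
 [-0.6806 -2.2477]]
key [ 0.6472 -0.0822  0.048 ]
front [ 0.6029 -0.0429  0.05  ]
tcp [ 0.6157 -0.0689  0.064 ]
```

```bash
python3 -m handwheel '[[0.05,[0,0,0.06],[0,0,0]],[0.05,[0.03,0.05,0.08],[0,0,0.1]],[0.05,[0.06,0.1,0.08],[0,0,0.2]],[0.05,[0.09,0.15,0.08],[0,0,0.3]],[0.05,[0.12,0.2,0.08],[0,0,0.4]],[0.05,[0.15,0.25,0.08],[0,0,0.5]],[0.05,[0.18,0.3,0.08],[0,0,0.6]],[0.05,[0.21,0.35,0.08],[0,0,0.67]],[0.05,[0.24,0.4,0.08],[0,0,0.67]],[0.05,[0.27,0.44,0.08],[0,0,0.67]]]' 20
python3 -m handwheel '[[0.05,[0.02,0.03,-0.02],[0,0,0]],[0.05,[0.04,0.06,-0.04],[0,0,0]],[0.05,[0.06,0.09,-0.07],[0,0,0]],[0.05,[0.07,0.105,-0.1],[0,0,0]],[0.05,[0.07,0.105,-0.13],[0,0,0]],[0.05,[0.07,0.105,-0.13],[0,0,0]],[0.05,[0.07,0.105,-0.13],[0,0,0]]]'
```

```text
t: 2.65
tcp_pos: [0.5404, -0.1766, 0.2958]
ee_rot: [3.141, -0.0, 1.082]
contact_force: [0.1, -1.3, -0.2]
width: 0.0503
grip_force: 0.0
t: 3.52
tcp_pos: [0.6104, -0.0742, 0.1666]
ee_rot: [3.14, -0.001, 1.08]
contact_force: [0.4, 0.0, 0.4]
width: 0.05
grip_force: 0.0
```

Run:
```python
from h import *
fs=[]
for c,(x,y) in(("scene",(340,150)),("top",(180,120))):
    f=ctrl.grab_frame(c)
    fs.append(cv2.resize(f[y:y+150,x:x+100,::-1],None,fx=4,fy=4,interpolation=cv2.INTER_CUBIC))
    for q in("key_top","bed_front"):
        for a in ctrl.spot_point(c,q)[:2]:print(c,q,round(a["conf"],2),np.round(np.array(a["point"])*[640,480],1))
cv2.imwrite("pics/near.png",np.hstack(fs))
```

```text
scene key_top 0.51 [415.  266.4]
scene key_top 0.28 [141.2 310.3]
scene bed_front 0.86 [416.9 237.6]
top key_top 0.45 [253.3 194.3]
```

View pics/near.png

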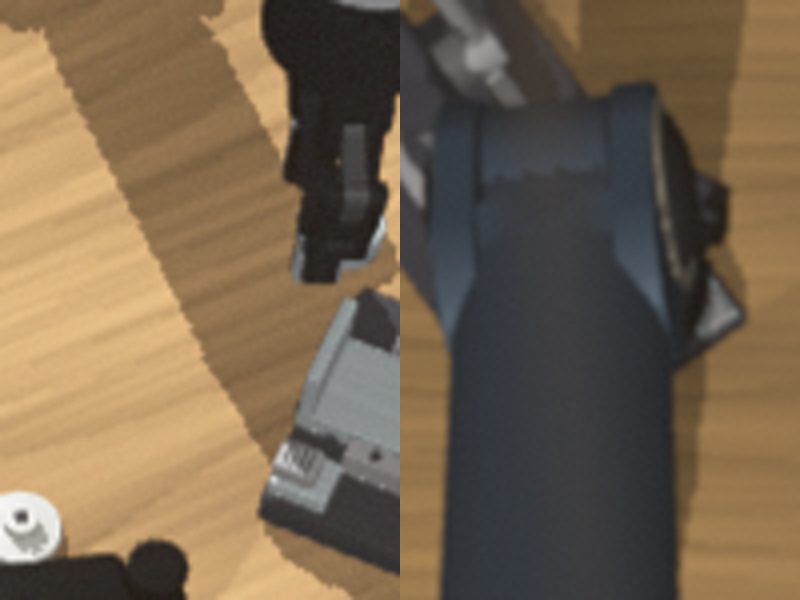

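```bash
python3 -m handwheel '[[0.05,[0,0,-0.05],[0,0,0]],[0.05,[0,0,-0.08],[0,0,0]],[0.05,[0,0,-0.088],[0,0,0]],[0.05,[0,0,-0.088],[0,0,0]],[0.05,[0,0,-0.088],[0,0,0]]]'
python3 -m handwheel '[[0.05,[0.0024,0.0018,0],[0,0,0]],[0.05,[0.0048,0.0036,0],[0,0,0]],[0.05,[0.0048,0.0036,0],[0,0,0]],[0.05,[0.0048,0.0036,0],[0,0,0]]]'
python3 -m handwheel '[[0.05,[0.0012,0.0009,0],[0,0,0]],[0.05,[0.0024,0.0018,0],[0,0,0]],[0.05,[0.0024,0.0018,0],[0,0,0]]]'
```

```text
t: 4.45
tcp_pos: [0.6109, -0.0738, 0.079]
ee_rot: [3.139, -0.001, 1.081]
contact_force: [0.7, 0.5, 0.7]
width: 0.05
grip_force: 0.0
t: 4.95
tcp_pos: [0.6144, -0.0702, 0.0773]
ee_rot: [3.142, -0.0, 1.081]
contact_force: [-0.4, 1.0, -0.8]
width: 0.0497
grip_force: 0.0
t: 5.32
tcp_pos: [0.6169, -0.0683, 0.0773]
ee_rot: [3.142, -0.0, 1.081]
contact_force: [0.4, 0.5, -0.7]
width: 0.0503
grip_force: 0.0
```

```bash
for i in 1; do python3 -m handwheel '[[0.05,[0.0008,0.0006,0],[0,0,0]],[0.05,[0.0016,0.0012,0],[0,0,0]],[0.05,[0.0016,0.0012,0],[0,0,0]]]'; done
python3 -m handwheel '[[0.05,[0.0008,0.0006,0],[0,0,0]],[0.05,[0.0016,0.0012,0],[0,0,0]],[0.05,[0.0016,0.0012,0],[0,0,0]]]'
```

```text
t: 5.7
tcp_pos: [0.6185, -0.0671, 0.0773]
ee_rot: [3.142, -0.0, 1.081]
contact_force: [0.4, -0.7, -0.8]
width: 0.0501
grip_force: 0.0
t: 6.08
tcp_pos: [0.6201, -0.066, 0.0773]
ee_rot: [3.141, -0.0, 1.081]
contact_force: [1.1, -1.4, -0.1]
width: 0.0503
grip_force: 0.0
```

```bash
python3 -m handwheel '[[0.05,[0.0008,0.0006,0],[0,0,0]],[0.05,[0.0016,0.0012,0],[0,0,0]],[0.05,[0.0016,0.0012,0],[0,0,0]]]'
python3 - <<'E'
from h import *
f=ctrl.grab_frame("scene")
cv2.imwrite("pics/near2.png",cv2.resize(f[180:300,360:500,::-1],None,fx=5,fy=5,interpolation=cv2.INTER_CUBIC))
E
```

```text
t: 6.45
tcp_pos: [0.6217, -0.0647, 0.0774]
ee_rot: [3.141, -0.0, 1.081]
contact_force: [-0.2, 0.5, 0.1]
width: 0.0506
grip_force: 0.0
```

View pics/near2.png

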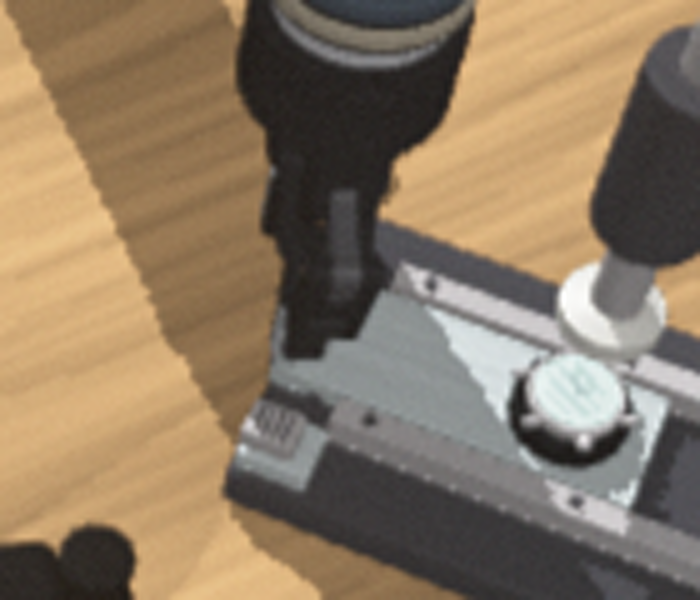

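Run:
```python
from h import *
np.set_printoptions(precision=4,suppress=True)
for z in(.055,.06,.065,.07,.08):print(z,proj("scene",np.array([.6504,-.08,z])),onz("scene",(421/640,251/480),z))
print(proj("scene",np.array([.65,-.08,.048])),onz("scene",(415/640,264.6/480),.048),onz("top",(257/640,196/480),.048))
print(ctrl.get_state()["tcp_pos"])
s=ctrl.outline_of("scene","watch_head");print([(round(a['conf'],2),np.array(a['point'])*[640,480]) for a in s])
```

```text
0.055 [416.8874 262.7351] [ 0.6306 -0.058   0.055 ]
0.06 [417.2383 261.3629] [ 0.6331 -0.0604  0.06  ]
0.065 [417.592 259.98 ] [ 0.6356 -0.0628  0.065 ]
0.07 [417.9485 258.5862] [ 0.6381 -0.0652  0.07  ]
0.08 [418.67   255.7655] [ 0.6431 -0.0701  0.08  ]
[416.2925 264.4846] [ 0.6491 -0.0824  0.048 ] [ 0.6476 -0.0802  0.048 ]
[ 0.6216 -0.0648  0.0773]
[(0.58, array([474.88 , 259.008])), (0.16, array([342.4  , 333.792]))]
```

Run:
```python
from h import *
f=ctrl.grab_frame("scene");x0,y0=370,190
im=cv2.resize(f[y0:y0+100,x0:x0+80],None,fx=6,fy=6,interpolation=cv2.INTER_CUBIC)[:,:,::-1].copy()
raw=im.copy();raw=np.clip(raw.astype(float)*2.2,0,255).astype(np.uint8)
T=ctrl.get_state()["tcp_pos"];a=1.081
tx=np.array([np.cos(a),np.sin(a),0]);ty=np.array([np.sin(a),-np.cos(a),0])
def poly(sgn,z,col):
    c=T+sgn*.0325*ty;c[2]=z
    p=np.array([(proj("scene",c+u*.011*tx+v*.00725*ty)-[x0,y0])*6 for u,v in((1,1),(1,-1),(-1,-1),(-1,1))])
    cv2.polylines(raw,[p.astype(int)],True,col,1)
poly(1,.055,(0,0,255));poly(-1,.055,(255,0,0));poly(1,.08,(0,255,255));poly(-1,.08,(255,255,0))
cv2.imwrite("pics/ov.png",raw)
```

```text
(no output)
```

View pics/ov.png

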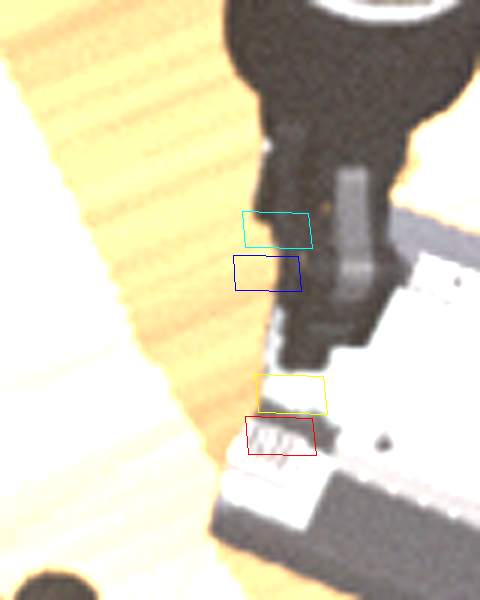

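Run:
```python
from h import *
T=ctrl.get_state()["tcp_pos"];a=1.081
tx=np.array([np.cos(a),np.sin(a),0]);ty=np.array([np.sin(a),-np.cos(a),0])
for z in(.055,.128,.2,.25):
    X=T.copy();X[2]=z;print(z,[((proj("scene",X+d)-[370,190])*6).astype(int) for d in(0*tx,.04*tx,-.04*tx,.04*ty,-.04*ty)])
for c in("scene","top"):
    i=ctrl.camera_info(c);print(np.round(i["R"],3).tolist(),i["t"])
f=ctrl.grab_frame("scene");cv2.imwrite("pics/big.png",np.clip(cv2.resize(f[90:270,330:530,::-1],None,fx=4,fy=3.33).astype(float)*2.5,0,255))
```

```text
0.055 [array([273, 353]), array([394, 356]), array([153, 351]), array([282, 455]), array([265, 255])]
0.128 [array([305, 224]), array([432, 226]), array([177, 221]), array([314, 329]), array([295, 123])]
0.2 [array([340,  80]), array([475,  83]), array([204,  77]), array([351, 188]), array([329, -23])]
0.25 [array([366, -30]), array([508, -27]), array([225, -32]), array([379,  80]), array([ 355, -135])]
[[0.451, 0.892, 0.004], [0.735, -0.369, -0.569], [-0.506, 0.26, -0.822]] [-0.05149412 -0.43299838  1.45329356]
[[0.017, -1.0, -0.004], [-0.994, -0.016, -0.104], [0.104, 0.006, -0.995]] [-0.22962375  0.55022866  1.31219234][ WARN:0@0.754] global loadsave.cpp:1063 imwrite_ Unsupported depth image for selected encoder is fallbacked to CV_8U.
```

View pics/big.png

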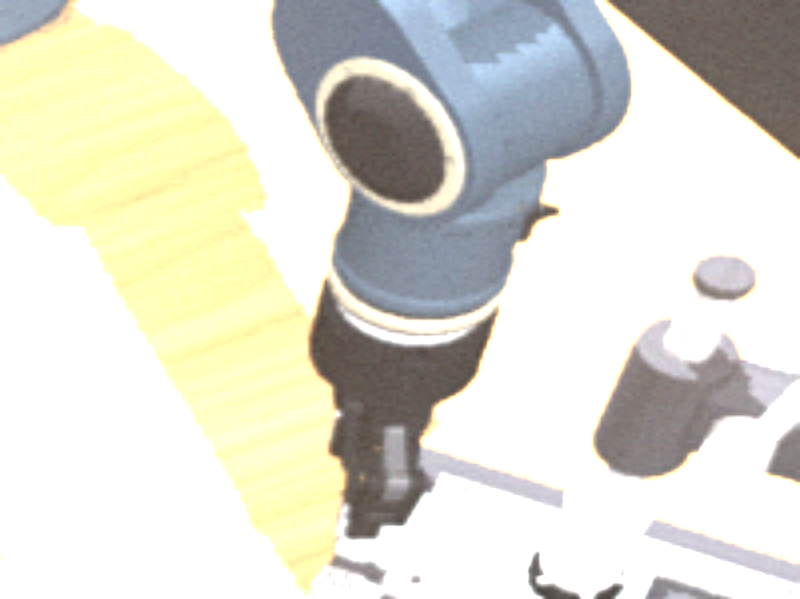

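```bash
cat > m.py <<'E'
from h import *
import sys
f=ctrl.grab_frame("scene");np.save(sys.argv[1],f);np.save("T"+sys.argv[1],ctrl.get_state()["tcp_pos"])
E
python3 -m handwheel '[[0.05,[-0.008,-0.006,0.01],[0,0,0]],[0.0854,[-0.016,-0.012,0.06],[0,0,0]],[0.0854,[-0.016,-0.012,0.08],[0,0,0]],[0.0854,[-0.016,-0.012,0.08],[0,0,0]],[0.0854,[-0.016,-0.012,0.08],[0,0,0]],[0.0854,[-0.016,-0.012,0.08],[0,0,0]]]'; python3 m.py o.npy
python3 -m handwheel '[[0.0,[0,0,0],[0,0,0]],[0.0,[0,0,0],[0,0,0]],[0.0,[0,0,0],[0,0,0]],[0.0,[0,0,0],[0,0,0]],[0.0,[0,0,0],[0,0,0]],[0.0,[0,0,0],[0,0,0]]]'; python3 m.py c.npy
python3 - <<'E'
from h import *
ims=[]
for n,w in(("o.npy",.0854),("c.npy",0)):
    f=np.load(n);T=np.load("T"+n);x0,y0=375,140
    im=np.clip(cv2.resize(f[y0:y0+100,x0:x0+66,::-1],None,fx=6,fy=6,interpolation=cv2.INTER_CUBIC).astype(float)*1.6,0,255).astype(np.uint8).copy()
    a=1.081;ty=np.array([np.sin(a),-np.cos(a),0])
    for s,col in((1,(0,0,255)),(-1,(255,0,0))):
        p=((proj("scene",T+s*w/2*ty+[0,0,-.022])-[x0,y0])*6).astype(int);cv2.drawMarker(im,[int(v) for v in p],col,0,14,2);print(n,p)
    ims.append(im)
cv2.imwrite("pics/oc.png",np.hstack(ims))
E
```

```text
t: 7.4
tcp_pos: [0.6046, -0.0769, 0.1559]
ee_rot: [-3.139, 0.001, 1.081]
contact_force: [-0.8, -0.2, 0.1]
width: 0.0854
grip_force: 0.0
t: 8.2
tcp_pos: [0.6056, -0.0768, 0.1574]
ee_rot: [3.141, -0.0, 1.081]
contact_force: [-0.4, -1.0, -0.1]
width: -0.0002
grip_force: 0.0
o.npy [226 599]
o.npy [208 381]
c.npy [218 487]
c.npy [218 487]
```

View pics/oc.png

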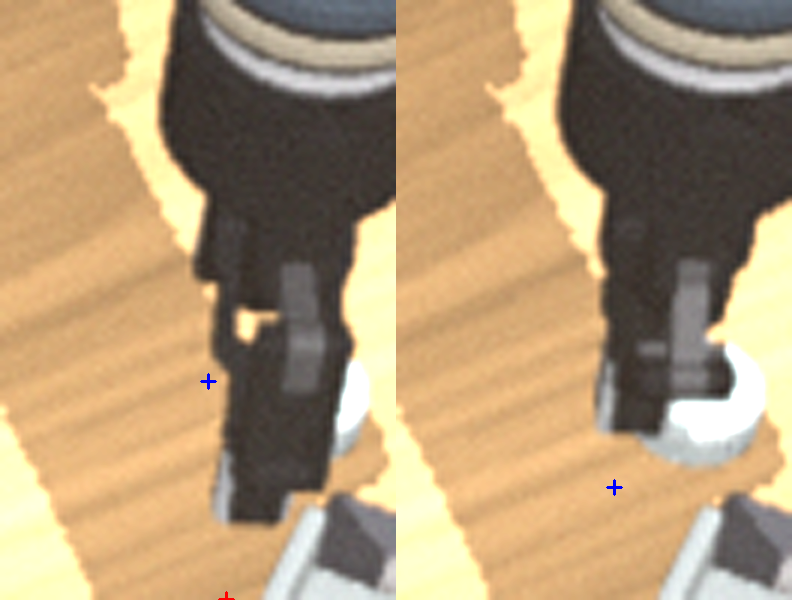

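Run:
```python
from h import *
T=np.array([.2693,-.6183,.2143]);a=.4108;ty=np.array([np.sin(a),-np.cos(a),0])
for h in(-.022,-.009,.0,.01,.023):
    print(h,[(c,s,proj(c,T+s*.05*ty+[0,0,h]).round(0)) for c in("scene","top") for s in(1,-1)])
g=cv2.imread("pics/scene1.png").max(2)
for y in range(120,182,3):print(y,"".join("#" if v<60 else "." for v in g[y,0:110:1]))
g=cv2.imread("pics/top1.png").max(2)
print()
for y in range(355,412,3):print(y,"".join("#" if v<60 else "." for v in g[y,475:610]))
```

```text
-0.022 [('scene', 1, array([ 46., 194.])), ('scene', -1, array([ 92., 162.])), ('top', 1, array([537., 365.])), ('top', -1, array([491., 385.]))]
-0.009 [('scene', 1, array([ 43., 189.])), ('scene', -1, array([ 90., 158.])), ('top', 1, array([540., 366.])), ('top', -1, array([493., 386.]))]
0.0 [('scene', 1, array([ 41., 186.])), ('scene', -1, array([ 88., 154.])), ('top', 1, array([541., 367.])), ('top', -1, array([495., 387.]))]
0.01 [('scene', 1, array([ 38., 182.])), ('scene', -1, array([ 86., 150.])), ('top', 1, array([543., 367.])), ('top', -1, array([496., 387.]))]
0.023 [('scene', 1, array([ 35., 177.])), ('scene', -1, array([ 83., 145.])), ('top', 1, array([546., 368.])), ('top', -1, array([498., 388.]))]
120 ......################################################################################........................
123 ........#########################################################################.............................
126 ........#######################################################################...............................
129 ............###############
[... 3999 characters left out ...]

397 ...........##############################........################..###########################################.........................
400 ....................##############............###################..######################################..............................
403 ......................###########.......................###########################################....................................
406 ........................#################..................#################################...........................................
409 ....................................#...........................######################.................................................
```

Run:
```python
from h import *
T=np.array([.2693,-.6183,.2143]);a=.4108
tx=np.array([np.cos(a),np.sin(a),0]);ty=np.array([np.sin(a),-np.cos(a),0])
for u in((488,393),(486,392),(490,395)):
  for v in((79,144),(80,146)):
    X=tri([ray("top",(u[0]/640,u[1]/480)),ray("scene",(v[0]/640,v[1]/480))]);d=X-T;print(X.round(3),"tool",(d@tx).round(3),(d@ty).round(3),d[2].round(3), (proj("scene",X)-v).round(1),(proj("top",X)-u).round(1))
for n in("o.npy",):
    T2=np.load("T"+n);a=1.081;tx=np.array([np.cos(a),np.sin(a),0]);ty=np.array([np.sin(a),-np.cos(a),0])
    p=np.array([375+255/6,140+510/6])
    for h in(-.022,-.009,0,.012,.023):
        X=onz("scene",p/[640,480],T2[2]+h);d=X-T2;print(h,(d@tx).round(4),(d@ty).round(4))
```

```text
[ 0.237 -0.568  0.227] tool -0.01 -0.059 0.013 [7.2 0. ] [6.5 1.4]
[ 0.236 -0.569  0.222] tool -0.011 -0.059 0.008 [6.7 0. ] [6.1 1.3]
[ 0.238 -0.566  0.228] tool -0.008 -0.06 0.014 [8.3 0. ] [7.5 1.6]
[ 0.237 -0.567  0.222] tool -0.009 -0.06 0.008 [7.9 0. ] [7.1 1.5]
[ 0.233 -0.57   0.225] tool -0.014 -0.059 0.011 [5.9 0.1] [5.4 1.2]
[ 0.232 -0.571  0.219] tool -0.015 -0.058 0.005 [5.5 0.1] [4.9 1.1]
-0.022 0.0113 0.0083
-0.009 0.0088 0.018
0 0.0071 0.0246
0.012 0.0048 0.0335
0.023 0.0027 0.0417
```

Picture nine shows finger A moving toward the camera on opening, as planned. The tips end about 13 mm above the TCP height in the images at 50 mm opening, not below it. I'll go down in front of the press and settle this by touch.

```bash
python3 -m handwheel '[[0.05,[-0.01,-0.0075,0],[0,0,0]],[0.05,[-0.01,-0.0075,-0.04],[0,0,0]],[0.05,[-0.01,-0.0075,-0.08],[0,0,0]],[0.05,[-0.01,-0.0075,-0.1],[0,0,0]],[0.05,[-0.01,-0.0075,-0.115],[0,0,0]],[0.05,[-0.01,-0.0075,-0.115],[0,0,0]],[0.05,[-0.01,-0.0075,-0.115],[0,0,0]]]'; python3 m.py d.npy
python3 - <<'E'
from h import *
f=np.load("d.npy");g=f.max(2)
T=np.load("Td.npy");print(T)
for z in(.024,.055):print(z,proj("scene",T+np.array([.0282,-.0150,z-T[2]])))
for y in range(200,290,3):print(y,"".join("#" if v<60 else "+" if v<110 else "." for v in g[y,380:450]))
E
```

```text
t: 9.12
tcp_pos: [0.5966, -0.0843, 0.0435]
ee_rot: [3.14, -0.001, 1.081]
contact_force: [-0.6, 0.4, 0.8]
width: 0.0498
grip_force: 0.0
[ 0.59663438 -0.08429894  0.04356592]
0.024 [399.92403845 265.0214984 ]
0.055 [401.66970636 256.66481261]
200 ........+######################++++++#############+...................
203 ........+########################################+....................
206 .........+#######################################.....................
209 ...........+###################################+......................
212 ..............+##############################+........................
215 ...............+#########################++...........................
218 ................+#####################+...............................
221 ................+#####################................................
224 ...............+###########++++#####+............+++++++..............
227 ...............+##########+++++#####.............+++++++++++++++......
230 ...............+###########++++####+............+##+++++++++++++++++++
233 ................+##########+++
[... 690 characters left out ...]
+........................
263 ...............................++...+.+..+#+#+.......++...............
266 .....................................+................................
269 .............................................+++++....................
272 ..........................+................++####+#+++++++............
275 .........................++++++++.........++#+##+++######+#++++++.....
278 .........................+#######+++++++++#+++#+#+#+###+########+###++
281 ............................+++##########+++++###+#+#########+#+######
284 .....................................++##########+##+++++##+#+#####++#
287 ####+.......................................++#########+#+++#+#++++##+
```

```bash
python3 -m handwheel '[[0.05,[0.006,0.0045,0],[0,0,0]],[0.05,[0.012,0.009,0],[0,0,0]],[0.05,[0.016,0.012,0],[0,0,0]],[0.05,[0.018,0.0135,0],[0,0,0]],[0.05,[0.018,0.0135,0],[0,0,0]],[0.05,[0.018,0.0135,0],[0,0,0]]]'
python3 -m handwheel '[[0.05,[0.0008,0.0006,0],[0,0,0]],[0.05,[0.0016,0.0012,0],[0,0,0]],[0.05,[0.0016,0.0012,0],[0,0,0]]]'
python3 -m handwheel '[[0.05,[0.0008,0.0006,0],[0,0,0]],[0.05,[0.0016,0.0012,0],[0,0,0]],[0.05,[0.0016,0.0012,0],[0,0,0]]]'
```

```text
t: 9.93
tcp_pos: [0.6134, -0.071, 0.0422]
ee_rot: [-3.141, 0.0, 1.081]
contact_force: [0.6, 0.4, 0.0]
width: 0.05
grip_force: 0.0
t: 10.3
tcp_pos: [0.6153, -0.0696, 0.0423]
ee_rot: [3.142, -0.0, 1.081]
contact_force: [-0.0, -0.6, -0.7]
width: 0.0498
grip_force: 0.0
t: 10.68
tcp_pos: [0.6169, -0.0684, 0.0423]
ee_rot: [3.141, -0.0, 1.081]
contact_force: [-0.4, -0.2, -0.6]
width: 0.0502
grip_force: 0.0
```

```bash
python3 -m handwheel '[[0.05,[0.0008,0.0006,0],[0,0,0]],[0.05,[0.0016,0.0012,0],[0,0,0]],[0.05,[0.0016,0.0012,0],[0,0,0]]]'
```

```text
t: 11.05
tcp_pos: [0.6185, -0.0671, 0.0424]
ee_rot: [3.141, -0.0, 1.081]
contact_force: [0.3, 0.2, -0.2]
width: 0.05
grip_force: 0.0
```

```bash
python3 -m handwheel '[[0.05,[0.0008,0.0006,0],[0,0,0]],[0.05,[0.0016,0.0012,0],[0,0,0]],[0.05,[0.0016,0.0012,0],[0,0,0]]]'
```

```text
t: 11.42
tcp_pos: [0.6201, -0.0659, 0.0423]
ee_rot: [3.142, -0.0, 1.081]
contact_force: [0.1, 0.4, 0.0]
width: 0.0499
grip_force: 0.0
```

```bash
python3 -m handwheel '[[0.05,[0.0008,0.0006,0],[0,0,0]],[0.05,[0.0016,0.0012,0],[0,0,0]],[0.05,[0.0016,0.0012,0],[0,0,0]]]'
```

```text
t: 11.8
tcp_pos: [0.6212, -0.0652, 0.0422]
ee_rot: [-3.141, 0.001, 1.081]
contact_force: [-0.8, -1.3, 0.7]
width: 0.0496
grip_force: 0.7
```

```bash
python3 -m handwheel '[[0.05,[0.0008,0.0006,0],[0,0,0]],[0.05,[0.0016,0.0012,0],[0,0,0]],[0.05,[0.0016,0.0012,0],[0,0,0]]]'
```

```text
t: 12.18
tcp_pos: [0.6215, -0.065, 0.042]
ee_rot: [-3.139, 0.003, 1.08]
contact_force: [-4.3, -3.3, 3.0]
width: 0.0503
grip_force: 2.9
```

```bash
python3 -m handwheel '[[0.05,[-0.004,-0.003,0],[0,0,0]],[0.05,[-0.008,-0.006,0],[0,0,0]],[0.05,[-0.008,-0.006,-0.003],[0,0,0]],[0.05,[-0.008,-0.006,-0.004],[0,0,0]],[0.05,[-0.008,-0.006,-0.004],[0,0,0]]]'
python3 -m handwheel '[[0.05,[0,0,-0.002],[0,0,0]],[0.05,[0,0,-0.004],[0,0,0]],[0.05,[0,0,-0.004],[0,0,0]]]'
```

```text
t: 12.8
tcp_pos: [0.6153, -0.0694, 0.0382]
ee_rot: [-3.142, -0.0, 1.081]
contact_force: [0.3, 0.7, -0.8]
width: 0.0499
grip_force: 0.0
t: 13.18
tcp_pos: [0.615, -0.0696, 0.0341]
ee_rot: [-3.141, 0.0, 1.081]
contact_force: [-0.6, -0.0, 0.5]
width: 0.0499
grip_force: 0.0
```

```bash
python3 -m handwheel '[[0.05,[0,0,-0.002],[0,0,0]],[0.05,[0,0,-0.002],[0,0,0]],[0.05,[0,0,-0.002],[0,0,0]]]'
```

```text
t: 13.55
tcp_pos: [0.6152, -0.0696, 0.0323]
ee_rot: [3.142, -0.0, 1.081]
contact_force: [0.4, 0.4, -0.2]
width: 0.05
grip_force: 0.0
```

```bash
python3 -m handwheel '[[0.05,[0,0,-0.002],[0,0,0]],[0.05,[0,0,-0.002],[0,0,0]],[0.05,[0,0,-0.002],[0,0,0]]]'
```

```text
t: 13.92
tcp_pos: [0.6152, -0.0696, 0.0303]
ee_rot: [3.141, -0.0, 1.081]
contact_force: [0.1, 0.2, 0.4]
width: 0.0499
grip_force: 0.0
```

```bash
python3 -m handwheel '[[0.05,[0,0,-0.002],[0,0,0]],[0.05,[0,0,-0.002],[0,0,0]],[0.05,[0,0,-0.002],[0,0,0]]]'
python3 - <<'E'
from h import *
f=ctrl.grab_frame("scene");T=ctrl.get_state()["tcp_pos"];g=f.max(2)
for z in(.03,.042,.048):print(proj("scene",np.array([T[0]+.0282,T[1]-.015,z])))
for y in range(236,290,2):print(y,"".join("#" if v<55 else "+" if v<110 else "o" if v<160 else "." for v in g[y,385:455]))
E
```

```text
t: 14.3
tcp_pos: [0.6154, -0.0696, 0.0285]
ee_rot: [3.141, -0.0, 1.081]
contact_force: [0.6, -0.6, 1.4]
width: 0.05
grip_force: 0.6
[411.41072647 267.75338437]
[412.18916166 264.55875061]
[412.58378335 262.93925577]
236 ...ooooooooooooooooo+############+++++####oooooo+++#++o.....o+o...o+++
238 ....oooooooooooooooo+############+++++###+oooooooooooo+ooo...o........
240 ....oooooooooooooooooo+##########+++++###+oooooooooooooooo.ooooo......
242 ......oooooooooooooooo+##########+++++###ooooooooooooooooo......ooooo.
244 ......ooooooooooooooooo+#########+++++##+ooooooooooooooooooo.........o
246 ......oooooooooooooooooo+########+++++###++oooooooooooooooooo.........
248 .......ooooooooooooooooo+########++++++####oooooooooooooooooooo.......
250 ........ooooooooooooooo+#########+++++####+oooooooooooooooooooo.......
252 ...........oooooooooooo+#########++++#####ooooooooooooooooooooooo.....
254 .............oooooooooo++################ooooooooooooooooooooooooo....
256 .............ooooooooo+++###############oooooooooooooooooooooooooooo..
258 .............ooooooooo+o+##############+ooooooooooooooo
[... 440 characters left out ...]
+++oooooooooooooooooooooo
272 .....................+oooooo.ooooooooo+++++++++++++++ooooooooooooooooo
274 ....................o+++++ooooooooooo++++++++++++++++++++++ooooooooooo
276 ....................+++++++++++ooooo+++++++++++++++++++++++++++ooooooo
278 ...................o+#+++#++++++++++++++++++++++++++++++++++++++++++oo
280 .....................o++++#+#+++++++++++++++++++++++++++++++++++++++++
282 .....................oooooo++###++#+++++++++++++++++++++++++++++++++++
284 .......................ooooooooo++#+++++++#+++++++++++++++++++++++++++
286 .........................oooooooooo++++++++#+##+++++++++++++++++++++++
288 +o........................oooooooooooooo++++###+++++++++++++++++++++++
```

```bash
python3 -m handwheel '[[0.05,[0,0,-0.003],[0,0,0]],[0.05,[0,0,-0.006],[0,0,0]],[0.05,[0,0,-0.007],[0,0,0]],[0.05,[0,0,-0.007],[0,0,0]],[0.05,[0,0,-0.007],[0,0,0]],[0.05,[0,0,-0.007],[0,0,0]]]'
```

```text
t: 15.1
tcp_pos: [0.6151, -0.0701, 0.0228]
ee_rot: [3.141, 0.001, 1.081]
contact_force: [-5.3, -0.8, 13.0]
width: 0.0498
grip_force: 8.5
```

```bash
python3 -m handwheel '[[0.05,[0,0,0],[0,0,0]],[0.05,[-0.0008,-0.0006,0.002],[0,0,0]],[0.05,[-0.0016,-0.0012,0.003],[0,0,0]],[0.05,[-0.0024,-0.0018,0.004],[0,0,0]],[0.05,[-0.0024,-0.0018,0.007],[0,0,0]],[0.05,[-0.0024,-0.0018,0.01],[0,0,0]],[0.05,[-0.0024,-0.0018,0.013],[0,0,0]],[0.05,[-0.0024,-0.0018,0.016],[0,0,0]],[0.05,[-0.0024,-0.0018,0.018],[0,0,0]],[0.05,[-0.0024,-0.0018,0.018],[0,0,0]]]'
python3 - <<'E'
from h import *
for q in("bed_front","watch_head","die_seat"):
    for a in ctrl.spot_point("scene",q)[:2]:
        print(q,round(a["conf"],2),np.round(np.array(a["point"])*[640,480],1),onz("scene",a["point"],.05).round(4))
E
```

```text
t: 16.35
tcp_pos: [0.6122, -0.0718, 0.0393]
ee_rot: [-3.141, 0.001, 1.081]
contact_force: [-3.0, -2.7, -1.0]
width: 0.0504
grip_force: 2.1
bed_front 0.77 [419.2 239.7] [ 0.6031 -0.044   0.05  ]
watch_head 0.56 [474.3 257.3] [0.6883 0.0311 0.05  ]
die_seat 0.56 [471.6 258.4] [0.6881 0.0248 0.05  ]
```

```bash
python3 -m handwheel '[[0.05,[-0.0008,-0.0006,0],[0,0,0]],[0.05,[-0.002,-0.0015,0],[0,0,0]],[0.05,[-0.0036,-0.0027,0],[0,0,0]],[0.05,[-0.0052,-0.0039,0],[0,0,0]],[0.05,[-0.0068,-0.0051,0],[0,0,0]],[0.05,[-0.0084,-0.0063,0],[0,0,0]],[0.05,[-0.01,-0.0075,0],[0,0,0]],[0.05,[-0.0116,-0.0087,0],[0,0,0]],[0.05,[-0.0132,-0.0099,0],[0,0,0]],[0.05,[-0.0148,-0.0111,0],[0,0,0]]]'
python3 -m handwheel '[[0.05,[-0.0016,-0.0012,0],[0,0,0]],[0.05,[-0.0032,-0.0024,0],[0,0,0]],[0.05,[-0.0048,-0.0036,0],[0,0,0]],[0.05,[-0.0064,-0.0048,0],[0,0,0]],[0.05,[-0.008,-0.006,0],[0,0,0]],[0.05,[-0.0096,-0.0072,0],[0,0,0]],[0.05,[-0.0108,-0.0081,0],[0,0,0]],[0.05,[-0.0116,-0.0087,0],[0,0,0]]]'
```

```text
t: 17.75
tcp_pos: [0.5981, -0.0826, 0.0395]
ee_rot: [3.141, -0.0, 1.081]
contact_force: [-1.6, -1.1, 1.1]
width: 0.05
grip_force: 1.0
t: 18.75
tcp_pos: [0.5864, -0.0913, 0.0394]
ee_rot: [3.141, -0.0, 1.081]
contact_force: [-0.1, 0.4, 0.6]
width: 0.0496
grip_force: 0.6
```

```bash
python3 - <<'E'
from h import *
for q in("bed_front","watch_head","die_seat"):
    for a in ctrl.spot_point("scene",q)[:2]:
        X=onz("scene",a["point"],.05);print(q,round(a["conf"],2),np.round(np.array(a["point"])*[640,480],1),X.round(4),(X@[.8013,.598,0]).round(4))
E
python3 -m handwheel '[[0.05,[-0.0008,-0.0006,0],[0,0,0]],[0.05,[-0.0016,-0.0012,0],[0,0,0]],[0.05,[-0.0024,-0.0018,0],[0,0,0]],[0.05,[-0.0032,-0.0024,0],[0,0,0]],[0.05,[-0.004,-0.003,0],[0,0,0]],[0.05,[-0.0048,-0.0036,0],[0,0,0]],[0.05,[-0.0056,-0.0042,0],[0,0,0]],[0.05,[-0.0064,-0.0048,0],[0,0,0]],[0.05,[-0.0072,-0.0054,0],[0,0,0]],[0.05,[-0.008,-0.006,0],[0,0,0]]]'
python3 -m handwheel '[[0.05,[-0.0008,-0.0006,0],[0,0,0]],[0.05,[-0.0016,-0.0012,0],[0,0,0]],[0.05,[-0.0024,-0.0018,0],[0,0,0]],[0.05,[-0.0032,-0.0024,0],[0,0,0]],[0.05,[-0.004,-0.003,0],[0,0,0]],[0.05,[-0.0056,-0.0042,0],[0,0,0]],[0.05,[-0.0072,-0.0054,0],[0,0,0]],[0.05,[-0.0072,-0.0054,0],[0,0,0]]]'
python3 - <<'E'
from h import *
for q in("bed_front","watch_head","die_seat","key_top"):
    for a in ctrl.spot_point("scene",q)[:2]:
        X=onz("scene",a["point"],.05);print(q,round(a["conf"],2),np.round(np.array(a["point"])*[640,480],1),X.round(4),(X@[.8013,.598,0]).round(4))
E
```

```text
bed_front 0.77 [419.2 239.7] [ 0.6031 -0.044   0.05  ] 0.4569
watch_head 0.56 [474.3 257.3] [0.6883 0.0311 0.05  ] 0.5701
die_seat 0.56 [471.6 258.4] [0.6881 0.0248 0.05  ] 0.5662
t: 20.15
tcp_pos: [0.5784, -0.0972, 0.0393]
ee_rot: [3.142, -0.0, 1.081]
contact_force: [-0.9, -0.4, 0.6]
width: 0.0498
grip_force: 0.3
t: 21.15
tcp_pos: [0.571, -0.1029, 0.0393]
ee_rot: [-3.142, 0.0, 1.08]
contact_force: [0.0, 0.6, -0.6]
width: 0.0501
grip_force: 0.0
bed_front 0.77 [419.2 239.7] [ 0.6031 -0.044   0.05  ] 0.4569
watch_head 0.56 [474.3 257.3] [0.6883 0.0311 0.05  ] 0.5701
die_seat 0.56 [471.6 258.4] [0.6881 0.0248 0.05  ] 0.5662
key_top 0.63 [414.1 267.6] [ 0.6551 -0.0886  0.05  ] 0.472
```

Run:
```python
from h import *
f=shot("scene","end.png")
for q in("bed_front","watch_head","die_seat","key_top"):
    for a in ctrl.spot_point("scene",q)[:2]:
        X=onz("scene",a["point"],.05);print(q,round(a["conf"],2),np.round(np.array(a["point"])*[640,480],1),X.round(4),(X@[.8013,.598,0]).round(4))
cv2.imwrite("pics/endz.png",cv2.resize(f[190:300,350:500,::-1],None,fx=5,fy=5,interpolation=cv2.INTER_CUBIC))
```

```text
bed_front 0.87 [394.  225.1] [ 0.5485 -0.0709  0.05  ] 0.3971
watch_head 0.64 [447.3 249.3] [ 0.6483 -0.0062  0.05  ] 0.5158
die_seat 0.85 [447.6 251.6] [ 0.6532 -0.0087  0.05  ] 0.5182
key_top 0.49 [415.4 263.8] [ 0.6488 -0.0816  0.05  ] 0.4711
```

View pics/endz.png

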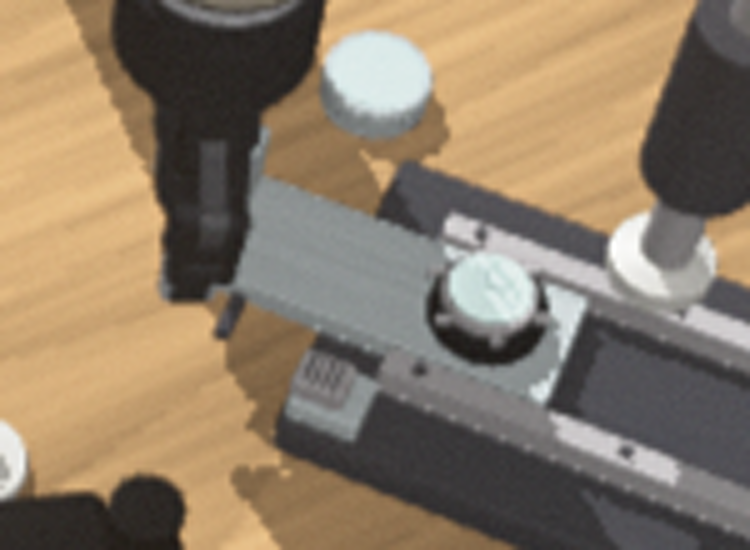

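The bed is out with the watch in its die (at about (448,248) in the full frame), the key is up, and the finger is now just off the plate. I'll move clear and check.

```bash
python3 -m handwheel '[[0.05,[-0.008,-0.006,0],[0,0,0]],[0.05,[-0.02,-0.015,0],[0,0,0]],[0.05,[-0.032,-0.024,0.01],[0,0,0]],[0.05,[-0.04,-0.03,0.05],[0,0,0]],[0.05,[-0.06,-0.045,0.1],[0,0,0]],[0.05,[-0.09,-0.07,0.12],[0,0,0]],[0.05,[-0.1,-0.08,0.12],[0,0,0]],[0.05,[-0.1,-0.08,0.12],[0,0,0]],[0.05,[-0.1,-0.08,0.12],[0,0,0]]]'
python3 - <<'E'
from h import *
for c in("scene","top"):
  ctrl.grab_frame(c)
  for q in("bed_front","watch_head","die_seat","key_top"):
    for a in ctrl.spot_point(c,q)[:1]:
        X=onz(c,a["point"],.05);print(c,q,round(a["conf"],2),X.round(4),(X@[.8013,.598,0]).round(4))
E
```

```text
t: 22.72
tcp_pos: [0.4714, -0.1816, 0.1585]
ee_rot: [-3.14, -0.001, 1.082]
contact_force: [0.2, 0.4, -0.3]
width: 0.0503
grip_force: 0.0
scene bed_front 0.81 [ 0.5589 -0.0785  0.05  ] 0.4009
scene watch_head 0.51 [ 0.6441 -0.0101  0.05  ] 0.5101
scene die_seat 0.86 [ 0.6499 -0.0106  0.05  ] 0.5144
scene key_top 0.5 [ 0.6444 -0.077   0.05  ] 0.4703
top bed_front 0.57 [ 0.5577 -0.0753  0.05  ] 0.4019
top watch_head 0.65 [ 0.6516 -0.004   0.05  ] 0.5198
top die_seat 0.97 [ 0.6448 -0.0014  0.05  ] 0.5158
top key_top 0.58 [ 0.65  -0.075  0.05 ] 0.4759
```

Bed is 54–56 mm out; handing in.

```bash
python3 -c "
from workcell import ctrl
print(ctrl.sign_off())"
```

```text
the job is handed in; nothing more can be done
None
```

The job is handed in: the key was pressed, the bed was trapped about 7 mm out and let slowly out to its stop (cameras put it about 55 mm out), the watch still stands in its die, the key is back up and the hand is clear; the sign-off returned no verdict.

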